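Open the slide box and lay out the oil vial

ROBOT

A 6-joint arm with a two-finger parallel gripper is mounted at the origin on a cart in front of the work surface, level with it; the furniture and walls round the work are solid. World frame = base frame: x ahead of the robot, y to its left, z up, the work surface at z = 0. Lengths are in mm, angles in degrees, forces in N, time in s.
With the tool pointing down it reaches from about 300 to 850 mm from the base axis. Payload 4.2 kg.
Tool frame: the origin (TCP) lies between the finger pads; the fingertips stand 14 mm ahead of it and the grasp point (between the pads) lies 5 mm behind it (env.finger_overhang is the distance from the TCP to the fingertips, in mm); z points along the fingers, y is the line along which they close (so a half turn about z gives the same grasp; the last joint's range is limited). The gripper opens to 91 mm and grips with 3 to 60 N. Pads are 32 mm wide; open, the fingers measure 118 mm over their backs; the gripper's body (76 mm by 178 mm) begins 60 mm behind the grasp point.
Start: joints at [66.807, 18.312, 89.639, -0, 72.044, -1.146], TCP at [215.844, 532.97, 191.676] pointing down, gripper open.
Joint ranges: [-177.97, 177.97], [-48.28, 115.42], [12.27, 149.76], [-77.06, 257.06], [2.81, 150.46], [-146.56, 146.56]. Speed limits (degrees/s): [147.25, 147.25, 180, 180, 180, 180].

INTERFACE

Orientations are given as [roll, pitch, yaw] about the fixed x, y, z axes, in that order (R = Rz(yaw) Ry(pitch) Rx(roll)).
In Python, from workcell import status, cams, env, finder gives the robot as it stands.
- The arm moves only by the tool apply_moves, never from a script. Its argument "increments" is a list of rows, each a list of 7 numbers: the opening, from -1 (shut) to 1 (fully open), then the shift along the world's x, y, z in m, then the turn, a rotation vector about the world's x, y, z in degrees. In form: [[gripper, x, y, z, ax, ay, az], ...]. A call has 1 to 5 rows; each row shifts and turns the commanded pose from where the row before left it; what a row does not reach is not made up. A row lasts 1/12 s, in which the tool goes at most 41.7 mm and 7.16 degrees, less where a joint would pass 70% of its speed; a pose out of reach is approached as far as the arm can. A call with a gripper value outside its range is refused whole. The fingers move at their own pace and stop on an object; "newtons" is the grip in N (left out, the last holds). Time passes only in rows, so rows that do not move let the fingers close. It gives the time, the measured TCP pose, the force, the opening and the grip force at its end, in the units of the state.
- status.state(): the state, without advancing time (a new reading comes with each control period).
- cams.grab_frame(name): name is "scene" or "top" or "wrist"; returns a dict with "color" (384x512x3 uint8, red, green, blue), "intrinsics" (3x3 intrinsics, pixels), "R" (3x3) and "t" (3): a world point X has camera coordinates R X + t. Camera axes: x right, y down, z forward; pixel columns grow to the right and rows downward; lengths in mm; the calibration is good to about 2 mm. The wrist camera is an equidistant fisheye: a pixel r from the principal point sees the ray r / f radians off the axis. A picture is of the moment at which its call begins. There is no depth.
- env.job_done(): hands the job in; it is judged then, once.
Trained networks look in the newest picture that a camera, given by its name, has taken for a name from the list of things; names that differ only in an ending like _2 or _b are one class to them, and where a whole thing is asked for, a point or a joint stands for the part that bears it (a point fixed in the world has none). Each returns a list of dicts, best first, with "score" (0 to 1); they miss things now and then, are a little off and sometimes report something else, mostly with a low value. They report only what shows in the picture. A call takes as long as a camera call.
- finder.boxes_of(query, camera): "rect" ([left, top, width, height] in pixels, round what is visible of it).
- finder.trace(query, camera): "pixels" (384x512 bool, what is visible of it) and "rect" ([left, top, width, height] in pixels, round what is visible of it).
The state is a dict: "time_s": time; "qpos": joint angles; "qvel": joint speeds; "effort": joint torques, N m; "ee_pos": TCP position; "ee_rot": TCP orientation; "force": force on the tool from outside, world axes, zero at the start; "torque": the same for the moment, N m; "gripper_width": finger opening in mm; "gripper_force": force on a finger pad.
Only numpy, scipy, OpenCV 4.12 (cv2) and the standard library are available. Lean on these libraries where they do the work, as an engineer would, in place of code of your own. Each camera call takes 0.05 s, during which the arm holds its last target. There are 200 camera calls.

TASK

Open the green slide box by swinging its lid up and back past the balance point, so that it stays open by itself. Then lift out the small amber oil vial that lies inside and lay it gently in the white enamel tray, without dropping it. Leave the lid open.

Things in the scene. Friction and masses are not known exactly. Their poses are not given: they have to be found in the camera images.
- slide_case_lid (a joint): Lid hinge of the dark green slide box (102 x 85 x 31 mm, fixed to the table), rad: 0 shut, grows opening, 1.75 stop, leaning back. Balance at 1.5: let go below, the lid falls shut; beyond, it falls back and stays. Hinge line: level, along the box's far edge, 116 mm behind pull_tab (shut) along the tab's +x and 3 mm below it. Free hinge, lid 40 g.
- pull_tab (a point): Middle of the flat brass pull tab that juts level from the front edge of the green box's lid: 18 mm wide (y), 5 mm thick (z), centre 26 mm above the table. It reaches 18 mm from this point to the lid and 21 mm to its round end. Axes (lid shut): +x to the hinge, y along it, z up; they turn with the lid. Its two sides (+-y) can be pinched from above and pivot between the pads as the lid swings.
- vial_center (a point): Centre of the amber vial with black cap, 51 mm long, 22 mm across, 16 to 28 g, lying on the box floor, axis across the hinge line, own z along its axis to the cap; centre 13 mm above the table, 57 to 65 mm ahead of the tab along the tab's +x. Box inside: 93 mm (x) by 80 mm (y), walls 22 mm high, floor 2 mm up. Cork cradles 7 mm high support the vial 16 to 22 mm either side of its middle.
- tray: Open white enamel tray with dark rim, 172 x 205 x 45 mm (x, y, z), fixed; origin at the centre of its underside, axes along its sides, z up. Inner floor 140 x 172 mm, 3 mm above the table; walls 44 mm high.

How it is judged (in metres and radians):
On the way:
1. the lid stands open past its balance point while the vial still lies in the box (value of joint slide_case_lid above 1.5 rad and distance of vial_center from where it was at the start of the episode below 0.015 m), for 0.2 s.
At the end, for the whole second after the job is handed in: The lid is open beyond 1.5 rad by itself; the vial lies on its side on the floor of the tray (within its walls, centre lower than 30 mm, axis within about 20 degrees of level), released and at rest (under 0.03 m/s) (value of joint slide_case_lid above 1.5 rad and x of vial_center in the frame of tray between -0.08 and 0.08 m and y of vial_center in the frame of tray between -0.095 and 0.095 m and height (world z) of vial_center below 0.03 m and angle between vial_center's own z axis and vertical between 1.2 and 1.94 rad and linear speed of oil_vial below 0.03 m/s); the robot touches nothing.
It fails at once if the vial is dropped: it falls freely faster than 0.8 m/s (more than about 3 cm) (linear speed of oil_vial above 0.8 m/s and contact force between the fingers and oil_vial below 0.05 N).
It also fails if it takes over 59 s, if anything falls off the work surface, if the arm or the gripper's body presses on something with over 40 N, if the wrist force passes 120 N, or if a joint passes its speed limit or range.

## Working session

There is one attempt and no reset: what is moved stays moved. The work goes in short steps, Python scripts to look and compute and a tool call to move; the robot and the scene stay as the last step left them, time stands still between calls to the robot, and variables do not carry over. Pictures are saved under pics/ and viewed, at most 14 in all, crops included, and the job is handed in when it is done.

Besides the shell and the picture viewer there is one more tool, called by a JSON object that holds its "name" and its "arguments", one argument or row to a line. apply_moves: Moves the arm, as the interface text tells. Its arguments: {"type":"object","properties":{"increments":{"type":"array","items":{"type":"array","items":{"type":"number"}}},"newtons":{"type":"number"}},"required":["increments"]}

```bash
ls; mkdir -p pics
cat > h.py <<'E'
import numpy as np, cv2
from workcell import status, cams, env, finder
def ray(f,u,v,fish=False):
    K=np.array(f["intrinsics"]);R=np.array(f["R"]);t=np.array(f["t"]).ravel()
    x=(u-K[0,2])/K[0,0];y=(v-K[1,2])/K[1,1]
    if fish:
        r=np.hypot(x,y)+1e-12; d=np.array([np.sin(r)*x/r,np.sin(r)*y/r,np.cos(r)])
    else: d=np.array([x,y,1.])
    return -R.T@t, R.T@d
def onplane(f,u,v,z,fish=False):
    o,d=ray(f,u,v,fish); return o+d*(z-o[2])/d[2]
E
python3 - <<'E'
from h import *
print(env.finger_overhang,{k:np.round(v,2).tolist() for k,v in status.state().items()})
ims=[]
for c in ["scene","top"]:
    f=cams.grab_frame(c); im=np.ascontiguousarray(f["color"][:,:,::-1]); cv2.imwrite(f"pics/{c}0.png",im)
    for q,z in [("slide_case_lid",31),("pull_tab",26),("tray",45)]:
        for d in finder.trace(q,c)[:2]:
            m=d["pixels"]; ys,xs=np.nonzero(m)
            if len(xs)==0: continue
            cen=onplane(f,xs.mean(),ys.mean(),z)
            r=cv2.minAreaRect(np.c_[xs,ys].astype(np.float32))
            cor=[onplane(f,*p,z)[:2].round().tolist() for p in cv2.boxPoints(r)]
            print(c,q,round(d["score"],2),d["rect"],cen.round(),cor)
    ims.append(im)
E
```

```text
pics
14.0 {'time_s': 0.0, 'qpos': [66.81, 18.35, 89.7, -0.0, 72.04, -1.15], 'qvel': [-0.07, -0.02, 0.06, 0.13, -0.11, -0.03], 'effort': [-0.0, -41.25, -23.2, 0.07, 0.05, -0.0], 'ee_pos': [215.62, 532.48, 190.83], 'ee_rot': [-179.9, -0.0, 157.95], 'force': [-0.28, -0.63, -0.98], 'torque': [0.01, 0.04, 0.05], 'gripper_force': 0.0, 'gripper_width': 91.06}
scene slide_case_lid 0.81 [285.3, 212.8, 60.8, 66.1] [ 506. -250.   31.] [[424.0, -215.0], [571.0, -196.0], [567.0, -288.0], [426.0, -297.0]]
scene pull_tab 0.61 [287.6, 216.0, 58.2, 63.8] [ 509. -249.   26.] [[428.0, -216.0], [568.0, -193.0], [568.0, -286.0], [433.0, -298.0]]
scene tray 0.56 [139.0, 137.1, 109.9, 76.8] [512.  47.  45.] [[406.0, 116.0], [582.0, 226.0], [627.0, -16.0], [456.0, -89.0]]
top slide_case_lid 0.57 [296.4, 181.9, 35.7, 54.5] [ 515. -249.   31.] [[567.0, -202.0], [575.0, -288.0], [438.0, -297.0], [430.0, -212.0]]
top pull_tab 0.89 [294.3, 180.9, 38.2, 56.6] [ 515. -250.   26.] [[568.0, -202.0], [575.0, -293.0], [437.0, -299.0], [431.0, -210.0]]
top tray 0.98 [143.6, 160.5, 93.4, 83.4] [527.  56.  45.] [[589.0, 179.0], [636.0, -25.0], [466.0, -64.0], [421.0, 134.0]]
```

Run:
```python
from h import *
a=cv2.imread("pics/scene0.png");b=cv2.imread("pics/top0.png")
b=b[120:290,120:360]; b=cv2.resize(b,None,fx=3,fy=3)[:510]
a=cv2.resize(a[110:300,110:370],None,fx=2,fy=2)
cv2.imwrite("pics/a.png",a);cv2.imwrite("pics/b.png",b)
```

```text
(no output)
```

View pics/b.png

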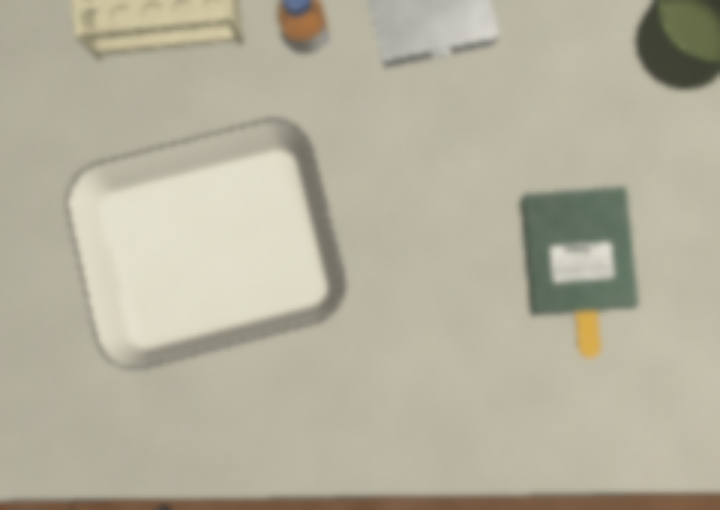

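View pics/scene0.png

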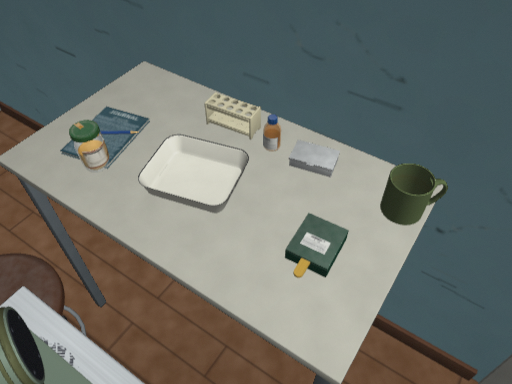

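Top view: the green box lies with its tab (crop ≈(588,335)) toward the robot and its hinge on the far side. The tray is on the left, centred at ≈(207,243). Next I'll measure the tab and box precisely in the top image.

Run:
```python
from h import *
from scipy import ndimage
for c in ["top","scene"]:
    f=cams.grab_frame(c); h=cv2.cvtColor(f["color"],cv2.COLOR_RGB2HSV)
    box=(285,170,345,250) if c=="top" else (280,205,360,285)
    x0,y0,x1,y1=box
    s=h[y0:y1,x0:x1]
    m=((s[...,0]>14)&(s[...,0]<30)&(s[...,1]>130))
    ys,xs=np.nonzero(m); P=np.array([onplane(f,x+x0,y+y0,28.5)[:2] for x,y in zip(xs,ys)])
    print(c,"tab",len(xs),P.mean(0).round(1),P.min(0).round(),P.max(0).round())
    g=((s[...,0]>55)&(s[...,0]<95)&(s[...,1]>70))
    g=ndimage.binary_fill_holes(g)
    ys,xs=np.nonzero(g); P=np.array([onplane(f,x+x0,y+y0,31)[:2] for x,y in zip(xs,ys)]).astype(np.float32)
    r=cv2.minAreaRect(P); print("box",r)
    t=finder.trace("tray",c)[0]["pixels"]; ys,xs=np.nonzero(t)
    P=np.array([onplane(f,x,y,45)[:2] for x,y in zip(xs,ys)]).astype(np.float32); print("tray",cv2.minAreaRect(P))
    print("cam",(-np.array(f["R"]).T@np.array(f["t"]).ravel()).round())
```

```text
top tab 79 [ 452.6 -252.9] [ 437. -259.] [ 468. -246.]Traceback (most recent call last):
  File "<stdin>", line 14, in <module>
cv2.error: OpenCV(4.12.0) /io/opencv/modules/imgproc/src/convhull.cpp:143: error: (-215:Assertion failed) total >= 0 && (depth == CV_32F || depth == CV_32S) in function 'convexHull'
```

{"name": "apply_moves", "arguments": {
  "increments": [
    [0.2, 0.02, -0.037, 0, 0, 0, -7],
    [0.2, 0.02, -0.037, 0, 0, 0, -7],
    [0.2, 0.02, -0.037, 0, 0, 0, -7],
    [0.2, 0.02, -0.037, 0, 0, 0, -7],
    [0.2, 0.02, -0.037, 0, 0, 0, -7]
  ]
}}

```text
time_s: 0.87
ee_pos: [315.4, 348.0, 191.8]
ee_rot: [180.0, 0.0, 122.7]
force: [0.4, 0.4, 0.8]
gripper_width: 60.8
gripper_force: 0.0
```

{"name": "apply_moves", "arguments": {
  "increments": [
    [0.2, 0.01, -0.037, 0, 0, 0, -7],
    [0.2, 0.01, -0.037, 0, 0, 0, -7],
    [0.2, 0.01, -0.037, 0, 0, 0, -7],
    [0.2, 0.01, -0.037, 0, 0, 0, -7],
    [0.2, 0.01, -0.037, 0, 0, 0, -7]
  ]
}}

```text
time_s: 1.28
ee_pos: [365.0, 163.0, 192.0]
ee_rot: [179.9, -0.0, 87.6]
force: [0.3, -0.4, -0.7]
gripper_width: 54.5
gripper_force: 0.0
```

{"name": "apply_moves", "arguments": {
  "increments": [
    [0.2, 0.01, -0.037, 0, 0, 0, -7],
    [0.2, 0.01, -0.037, 0, 0, 0, -7],
    [0.2, 0.01, -0.037, 0, 0, 0, -7],
    [0.2, 0.01, -0.037, 0, 0, 0, -7],
    [0.2, 0.01, -0.037, 0, 0, 0, -7]
  ]
}}

```text
time_s: 1.7
ee_pos: [415.0, -22.2, 192.0]
ee_rot: [180.0, -0.0, 52.6]
force: [0.1, 0.9, 0.2]
gripper_width: 54.6
gripper_force: 0.0
```

{"name": "apply_moves", "arguments": {
  "increments": [
    [0.2, 0, -0.037, 0, 0, 0, -7],
    [0.2, 0, -0.037, 0, 0, 0, -7],
    [0.2, 0, -0.037, 0, 0, 0, -7],
    [0.2, 0, -0.037, 0, 0, 0, -7],
    [0.2, 0, -0.037, 0, 0, 0, -7]
  ]
}}

```text
time_s: 2.12
ee_pos: [414.5, -207.2, 191.9]
ee_rot: [180.0, -0.0, 17.6]
force: [1.1, 0.3, -0.1]
gripper_width: 54.9
gripper_force: 0.0
```

{"name": "apply_moves", "arguments": {
  "increments": [
    [0.2, 0.016, -0.023, 0, 0, 0, -6.8],
    [0.2, 0.016, -0.023, 0, 0, 0, -6.8],
    [0.2, 0, 0, -0.03, 0, 0, 0],
    [0.2, 0, 0, 0, 0, 0, 0]
  ]
}}

```text
time_s: 2.45
ee_pos: [444.8, -251.2, 157.7]
ee_rot: [-179.7, 0.4, 4.3]
force: [-1.3, 1.0, -0.5]
gripper_width: 54.4
gripper_force: 0.0
```

Run:
```python
from h import *
f=cams.grab_frame("wrist"); im=np.ascontiguousarray(f["color"][:,:,::-1]); cv2.imwrite("pics/w1.png",im)
print(status.state()["ee_pos"],status.state()["ee_rot"]); 
h=cv2.cvtColor(f["color"],cv2.COLOR_RGB2HSV)
m=((h[...,0]>14)&(h[...,0]<30)&(h[...,1]>130)).astype(np.uint8)
n,l,st,ce=cv2.connectedComponentsWithStats(m)
for i in range(1,n):
    if st[i,4]>60:
        ys,xs=np.nonzero(l==i);P=np.array([onplane(f,x,y,28.5,True)[:2] for x,y in zip(xs,ys)]).astype(np.float32)
        print("yellow",st[i],P.mean(0),cv2.minAreaRect(P))
for q in ["slide_case_lid","pull_tab"]:
    for d in finder.trace(q,"wrist")[:2]:
        ys,xs=np.nonzero(d["pixels"]);P=np.array([onplane(f,x,y,30,True)[:2] for x,y in zip(xs,ys)]).astype(np.float32)
        print(q,d["score"],d["rect"],cv2.minAreaRect(P))
np.set_printoptions(suppress=True,precision=3);print(f["intrinsics"],(-np.array(f["R"]).T@np.array(f["t"]).ravel()).round())
```

```text
[ 445.00439725 -250.61449332  159.37491255] [-179.77771328    0.31470852    4.31812283]
yellow [248 161  15  31 419] [ 451.32928 -251.74846] ((450.4505920410156, -252.18081665039062), (34.193851470947266, 15.533050537109375), 3.970107316970825)
yellow [148 247  16  46 383] [ 316.21674 -130.11392] ((316.84332275390625, -132.11375427246094), (21.261430740356445, 71.45825958251953), 86.48526763916016)
yellow [345 248  16  46 253] [ 328.59204 -393.06995] ((334.8303527832031, -390.4869689941406), (69.58674621582031, 20.18436622619629), 4.690404415130615)
yellow [ 173  295  256   29 3011] [ 264.54703 -343.36688] ((266.6206359863281, -343.069580078125), (33.6496467590332, 385.5972900390625), 4.4267578125)
slide_case_lid 0.7 [214.1, 67.5, 82.0, 124.1] ((500.9514465332031, -248.90611267089844), (136.920654296875, 85.4492416381836), 3.5599045753479004)
pull_tab 0.58 [216.9, 68.1, 79.1, 123.9] ((500.8357849121094, -248.87042236328125), (136.6675567626953, 85.37590789794922), 3.5436394214630127)
[[297.319   0.    253.35 ]
 [  0.    297.319 193.553]
 [  0.      0.      1.   ]] [ 522. -246.  351.]
```

View pics/w1.png

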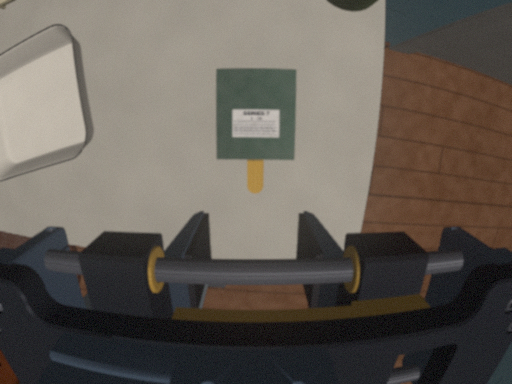

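The wrist view shows the tab at ≈(255,176), between the fingers' directions, with the lid beyond it and square to the tool. The tab point is ≈(453.5,-252), yaw 4°, which agrees with the hinge edge at x≈569.

{"name": "apply_moves", "arguments": {
  "increments": [
    [0.2, 0.0035, -0.0015, -0.032, 0, 0, 0],
    [0.2, 0, 0, -0.032, 0, 0, 0],
    [0.2, 0, 0, -0.032, 0, 0, 0],
    [0.2, 0, 0, -0.032, 0, 0, 0],
    [0.2, 0, 0, 0, 0, 0, 0]
  ],
  "newtons": 12
}}

```text
time_s: 3.02
ee_pos: [447.1, -250.2, 30.2]
ee_rot: [-179.7, 0.4, 4.4]
force: [-0.5, 0.6, -0.8]
gripper_width: 54.6
gripper_force: 0.0
```

{"name": "apply_moves", "arguments": {
  "increments": [
    [-0.8, 0, 0, 0, 0, 0, 0],
    [-0.8, 0, 0, 0, 0, 0, 0],
    [-0.8, 0, 0, 0, 0, 0, 0],
    [-0.8, 0, 0, 0, 0, 0, 0],
    [-0.8, 0, 0, 0, 0, 0, 0]
  ]
}}

```text
time_s: 3.43
ee_pos: [451.4, -253.3, 35.3]
ee_rot: [179.9, -0.2, 4.4]
force: [0.0, 0.8, -0.8]
gripper_width: 24.3
gripper_force: 0.0
```

{"name": "apply_moves", "arguments": {
  "increments": [
    [-0.8, -0.001, 0.001, -0.002, 0, 0, 0],
    [-0.8, 0, 0, 0, 0, 0, 0],
    [-0.8, 0, 0, 0, 0, 0, 0],
    [-0.8, 0, 0, 0, 0, 0, 0],
    [-0.8, 0, 0, 0, 0, 0, 0]
  ]
}}

```text
time_s: 3.85
ee_pos: [449.4, -251.8, 31.6]
ee_rot: [180.0, 0.0, 4.4]
force: [-0.4, -0.1, -0.3]
gripper_width: 9.0
gripper_force: 0.0
```

Run:
```python
from h import *
f=cams.grab_frame("wrist"); a=f["color"][:,:,::-1]
f=cams.grab_frame("scene"); b=f["color"][:,:,::-1]
print(status.state()["ee_pos"],status.state()["gripper_width"],status.state()["gripper_force"])
b=cv2.resize(np.ascontiguousarray(b[150:300,240:400]),(410,384))
a=np.ascontiguousarray(a[:,70:450])
cv2.imwrite("pics/w2.png",np.hstack([a,b]))
```

```text
[ 449.40426613 -251.8178888    31.61819161] 9.140981039183272 0.0
```

View pics/w2.png

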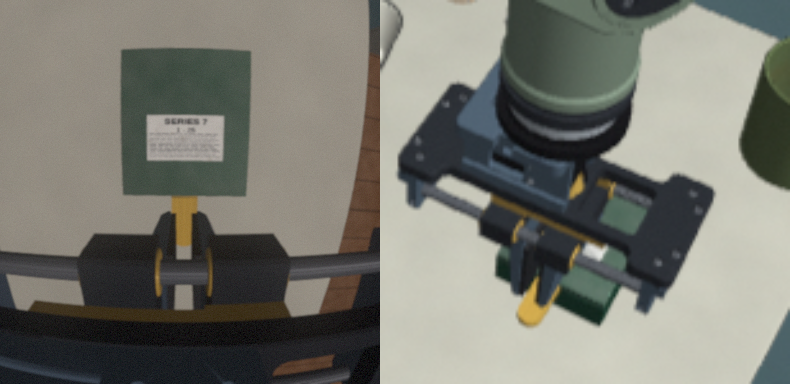

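Run:
```python
from h import *
f=cams.grab_frame("wrist"); a=np.ascontiguousarray(f["color"][:,:,::-1])
K=np.array(f["intrinsics"]);R=np.array(f["R"]);t=np.array(f["t"]).ravel()
def pr(X):
    p=R@np.array(X,float)+t; r=np.hypot(p[0],p[1]); th=np.arctan2(r,p[2]); return (K[:2,2]+K[0,0]*th*p[:2]/r).round(1)
print("cam",(-R.T@t).round(1))
for x in(434,470):
  for y in (-243,-261): print("tab",x,y,pr([x,y,28.5]))
for z in (17,25,35,60):
  for x in(434,449,465): print("finger",x,z,pr([x,-247.3,z]),pr([x,-256.4,z]))
b=finder.boxes_of("pull_tab","wrist");print(b[:1])
cv2.imwrite("pics/w3.png",cv2.resize(a[170:320,180:330],(600,600),interpolation=cv2.INTER_CUBIC))
```

```text
cam [ 525.3 -245.8  225. ]
tab 434 -243 [239.6 241.5]
tab 434 -261 [264.4 243.2]
tab 470 -243 [242.8 193.9]
tab 470 -261 [268.9 195.8]
finger 434 17 [245.9 235.6] [257.8 236.4]
finger 449 17 [247.2 217.2] [259.4 218.1]
finger 465 17 [248.8 196.6] [261.2 197.5]
finger 434 25 [245.7 240. ] [258.  240.8]
finger 449 25 [247. 221.] [259.7 221.9]
finger 465 25 [248.6 199.8] [261.5 200.7]
finger 434 35 [245.3 245.8] [258.2 246.7]
finger 449 35 [246.8 226.2] [260.  227.1]
finger 465 35 [248.4 204.1] [261.9 205.1]
finger 434 60 [244.4 262.9] [258.9 263.8]
finger 449 60 [246.  241.4] [260.9 242.4]
finger 465 60 [247.8 216.9] [263.2 218. ]
[{'rect': [188.6, 46.6, 136.7, 201.3], 'score': 0.67}]
```

View pics/w3.png

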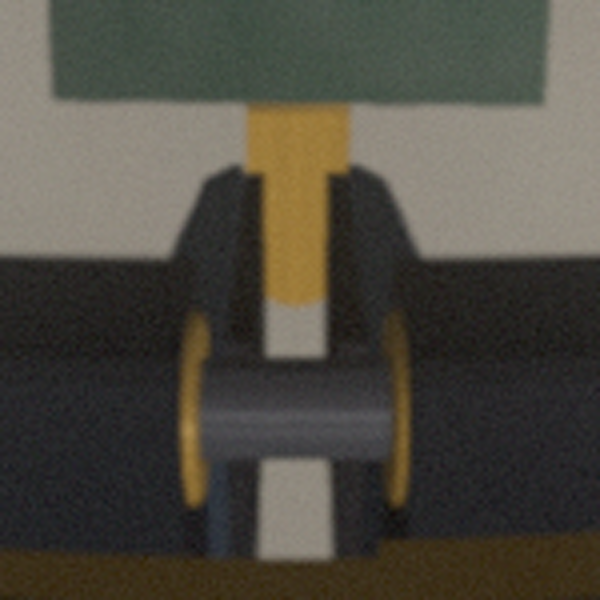

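Run:
```python
from h import *
f=cams.grab_frame("scene")
for u,v in [(294.6,265),(304.5,268)]:
    o,d=ray(f,u,v)
    for x in (434,449,465): print(u,v,x,(o+d*(x-o[0])/d[0]).round(1))
f=cams.grab_frame("wrist")
for u,v in [(246,213),(262,213)]:
    o,d=ray(f,u,v,True)
    for z in (17,30,40,50,60): print(z,(o+d*(z-o[2])/d[2]).round(1))
s=status.state();print({k:np.round(v,2).tolist() for k,v in s.items()})
```

```text
294.6 265 434 [ 434.  -246.1   49.8]
294.6 265 449 [ 449.  -239.2   23. ]
294.6 265 465 [ 465.  -231.8   -5.6]
304.5 268 434 [ 434.  -265.2   57.6]
304.5 268 449 [ 449.  -259.1   31.1]
304.5 268 465 [ 465.  -252.5    2.9]
17 [ 452.3 -246.1   17. ]
30 [ 456.8 -246.1   30. ]
40 [ 460.3 -246.1   40. ]
50 [ 463.8 -246.1   50. ]
60 [ 467.4 -246.1   60. ]
17 [ 453.1 -258.    17. ]
30 [ 457.6 -257.2   30. ]
40 [ 461.1 -256.6   40. ]
50 [ 464.6 -256.    50. ]
60 [ 468.1 -255.5   60. ]
{'time_s': 4.15, 'qpos': [-30.54, 22.15, 110.07, -0.01, 47.79, 55.11], 'qvel': [0.05, 0.01, 0.01, 0.12, 0.14, -0.07], 'effort': [-0.0, -39.11, -17.5, 0.05, -0.04, -0.0], 'ee_pos': [449.39, -251.82, 31.63], 'ee_rot': [180.0, 0.01, 4.35], 'force': [-0.23, -0.43, 0.06], 'torque': [-0.07, 0.13, -0.05], 'gripper_force': 0.0, 'gripper_width': 9.08}
```

Both cameras put the fingertips at z≈50, well above the tab. That is about 33 mm higher than the stated overhang implies, and it explains the empty close. I'll reopen and go down in small steps while watching the force.

{"name": "apply_moves", "arguments": {
  "increments": [
    [-0.1, 0, 0, 0, 0, 0, 0],
    [-0.1, 0, 0, 0, 0, 0, 0],
    [-0.1, 0, 0, 0, 0, 0, 0],
    [-0.1, 0, 0, -0.006, 0, 0, 0],
    [-0.1, 0, 0, -0.006, 0, 0, 0]
  ]
}}

```text
time_s: 4.57
ee_pos: [449.6, -251.9, 19.5]
ee_rot: [180.0, -0.0, 4.4]
force: [0.7, -0.0, 0.1]
gripper_width: 39.3
gripper_force: 0.0
```

Run:
```python
from h import *
s=status.state();print(s["ee_pos"],s["gripper_width"])
f=cams.grab_frame("wrist"); a=np.ascontiguousarray(f["color"][:,:,::-1])[130:300,160:350]
f=cams.grab_frame("scene"); b=np.ascontiguousarray(f["color"][:,:,::-1])[190:290,260:360]
cv2.imwrite("pics/w4.png",np.hstack([cv2.resize(a,(400,400)),cv2.resize(b,(400,400))]))
```

```text
[ 449.6493162  -251.94527086   19.48038881] 39.25001670099892
```

View pics/w4.png

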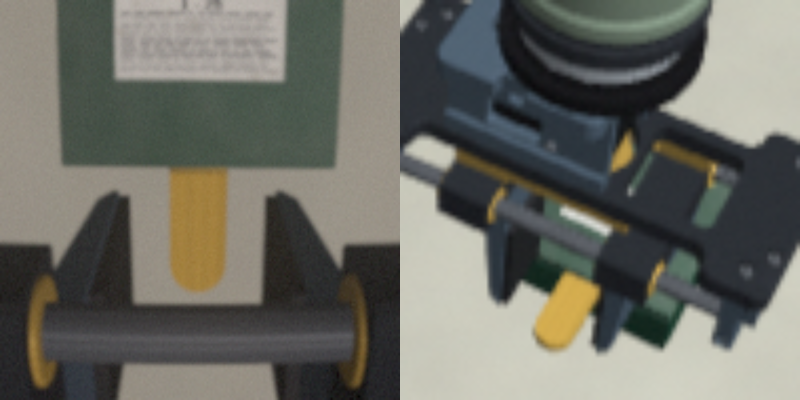

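The tab is centred between the fingers (tab column 198 against a gap of 130–267), and the tips are still above it. I'll go further down.

{"name": "apply_moves", "arguments": {
  "increments": [
    [-0.1, 0, 0, -0.005, 0, 0, 0],
    [-0.1, 0, 0, -0.005, 0, 0, 0],
    [-0.1, 0, 0, -0.005, 0, 0, 0],
    [-0.1, 0, 0, 0, 0, 0, 0]
  ]
}}

```text
time_s: 5.0
ee_pos: [448.6, -251.4, 3.5]
ee_rot: [-179.9, 0.1, 4.4]
force: [0.5, -0.2, 0.4]
gripper_width: 41.3
gripper_force: 0.0
```

Run:
```python
from h import *
s=status.state();print(s["ee_pos"],s["gripper_width"],s["force"])
f=cams.grab_frame("scene")
for u,v in [(285,265.5),(310.8,277.5)]: # previous view tips
    o,d=ray(f,u,v)
    for x in (430,434,438): print(x,(o+d*(x-o[0])/d[0]).round(1))
```

```text
[ 448.62493688 -251.35377137    3.48348417] 41.29332163824161 [ 0.5297809  -0.24697441  0.4158938 ]
430 [ 430.  -229.6   38.4]
434 [ 434.  -227.5   31. ]
438 [ 438.  -225.5   23.7]
430 [ 430.  -280.9   46.7]
434 [ 434.  -279.4   39.4]
438 [ 438.  -277.9   32.1]
```

{"name": "apply_moves", "arguments": {
  "increments": [
    [-0.4, 0, 0, -0.002, 0, 0, 0],
    [-0.8, 0, 0, 0, 0, 0, 0],
    [-0.8, 0, 0, 0, 0, 0, 0],
    [-0.8, 0, 0, 0, 0, 0, 0],
    [-0.8, 0, 0, 0, 0, 0, 0]
  ]
}}

```text
time_s: 5.47
ee_pos: [449.6, -252.1, 2.9]
ee_rot: [180.0, -0.0, 4.3]
force: [0.7, -1.0, -0.6]
gripper_width: 17.5
gripper_force: 12.0
```

{"name": "apply_moves", "arguments": {
  "increments": [
    [-0.8, 0, 0, 0, 0, 0, 0],
    [-0.8, 0, 0, 0, 0, 0, 0]
  ]
}}

```text
time_s: 5.63
ee_pos: [449.5, -252.1, 2.8]
ee_rot: [180.0, -0.0, 4.3]
force: [-1.0, -0.5, -0.2]
gripper_width: 17.5
gripper_force: 12.0
```

Gripped: width 17.5 mm, 12 N. Next I swing the lid along the hinge arc.

{"name": "apply_moves", "arguments": {
  "increments": [
    [-0.8, 0.001, 0, 0.0125, 0, 0, 0],
    [-0.8, 0.0023, 0.0002, 0.0123, 0, 0, 0],
    [-0.8, 0.0035, 0.0002, 0.0121, 0, 0, 0],
    [-0.8, 0.0048, 0.0003, 0.0116, 0, 0, 0],
    [-0.8, 0.006, 0.0004, 0.0111, 0, 0, 0]
  ]
}}

```text
time_s: 6.05
ee_pos: [467.2, -250.9, 62.9]
ee_rot: [180.0, -0.0, 4.4]
force: [2.4, -2.1, -0.8]
gripper_width: 17.2
gripper_force: 12.0
```

{"name": "apply_moves", "arguments": {
  "increments": [
    [-0.8, 0.0071, 0.0005, 0.0104, 0, 0, 0],
    [-0.8, 0.0081, 0.0006, 0.0096, 0, 0, 0],
    [-0.8, 0.0091, 0.0007, 0.0087, 0, 0, 0],
    [-0.8, 0.01, 0.0007, 0.0076, 0, 0, 0],
    [-0.8, 0.0107, 0.0008, 0.0066, 0, 0, 0]
  ]
}}

```text
time_s: 6.47
ee_pos: [511.9, -247.9, 106.0]
ee_rot: [179.9, 0.0, 4.4]
force: [-0.6, -1.6, 1.3]
gripper_width: 17.5
gripper_force: 12.0
```

{"name": "apply_moves", "arguments": {
  "increments": [
    [-0.8, 0.0113, 0.0008, 0.0054, 0, 0, 0],
    [-0.8, 0.0118, 0.0008, 0.0042, 0, 0, 0],
    [-0.8, 0.0122, 0.0009, 0.0029, 0, 0, 0],
    [-0.8, 0.0125, 0.0009, 0.0017, 0, 0, 0],
    [-0.8, 0.0126, 0.0009, 0.0003, 0, 0, 0]
  ]
}}

```text
time_s: 6.88
ee_pos: [573.7, -243.9, 121.6]
ee_rot: [179.9, -0.1, 4.4]
force: [-0.4, -2.6, 4.9]
gripper_width: 17.5
gripper_force: 12.0
```

{"name": "apply_moves", "arguments": {
  "increments": [
    [-0.8, 0.0125, 0.0009, -0.001, 0, 0, 0],
    [-0.8, 0, 0, 0, 0, 0, 0]
  ]
}}

```text
time_s: 7.05
ee_pos: [588.7, -242.9, 120.5]
ee_rot: [179.8, -0.3, 4.4]
force: [0.2, -1.2, 8.1]
gripper_width: 17.2
gripper_force: 12.0
```

Run:
```python
from h import *
s=status.state();print(s["ee_pos"],s["gripper_width"],s["force"])
f=cams.grab_frame("scene"); b=np.ascontiguousarray(f["color"][:,:,::-1])[130:290,250:410]
f=cams.grab_frame("wrist"); a=np.ascontiguousarray(f["color"][:,:,::-1])[0:300,106:406]
cv2.imwrite("pics/w5.png",np.hstack([cv2.resize(a,(400,400)),cv2.resize(b,(400,400))]))
```

```text
[ 588.66846507 -242.91080478  120.48190967] 17.249531420117414 [ 0.22747466 -1.22866421  8.10069726]
```

View pics/w5.png

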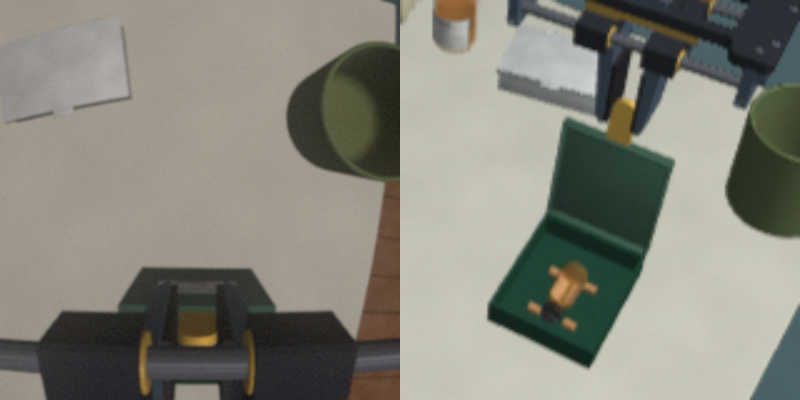

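The lid stands at about 1.65–1.7 rad, with the vial in the box, cap toward the robot and resting on two cork bars. I'll release the tab, rise, then back off and turn the tool 180° so the wrist camera stays clear of the lid.

{"name": "apply_moves", "arguments": {
  "increments": [
    [-0.5, 0.001, 0, 0, 0, 0, 0],
    [-0.2, 0.001, 0, 0, 0, 0, 0],
    [-0.1, 0, 0, 0, 0, 0, 0],
    [-0.1, 0, 0, 0.03, 0, 0, 0],
    [-0.1, 0, 0, 0.04, 0, 0, 0]
  ]
}}

```text
time_s: 7.57
ee_pos: [584.0, -240.8, 184.8]
ee_rot: [-179.7, 0.6, 4.4]
force: [0.6, -0.4, -0.4]
gripper_width: 41.1
gripper_force: 0.0
```

{"name": "apply_moves", "arguments": {
  "increments": [
    [-0.1, 0, 0, 0.03, 0, 0, 7],
    [-0.1, 0, 0, 0.02, 0, 0, 7],
    [-0.1, -0.02, -0.001, 0, 0, 0, 7],
    [-0.1, -0.02, -0.001, 0, 0, 0, 7],
    [-0.1, -0.02, -0.001, 0, 0, 0, 7]
  ]
}}

```text
time_s: 7.98
ee_pos: [526.1, -244.9, 238.4]
ee_rot: [-180.0, 0.0, 39.7]
force: [0.9, -0.4, -0.7]
gripper_width: 41.3
gripper_force: 0.0
```

{"name": "apply_moves", "arguments": {
  "increments": [
    [-0.1, -0.016, -0.002, 0, 0, 0, 7],
    [-0.1, 0, 0, 0, 0, 0, 7],
    [-0.1, 0, 0, 0, 0, 0, 7],
    [-0.1, 0, 0, 0, 0, 0, 7],
    [-0.1, 0, 0, 0, 0, 0, 7]
  ]
}}

```text
time_s: 8.4
ee_pos: [510.4, -246.9, 238.2]
ee_rot: [-179.9, -0.0, 74.7]
force: [-0.1, 0.0, 0.5]
gripper_width: 41.2
gripper_force: 0.0
```

{"name": "apply_moves", "arguments": {
  "increments": [
    [-0.1, 0, 0, 0, 0, 0, 7],
    [-0.1, 0, 0, 0, 0, 0, 7],
    [-0.1, 0, 0, 0, 0, 0, 7],
    [-0.1, 0, 0, 0, 0, 0, 7],
    [-0.1, 0, 0, 0, 0, 0, 7]
  ]
}}

```text
time_s: 8.82
ee_pos: [510.5, -246.9, 238.1]
ee_rot: [-180.0, -0.1, 109.7]
force: [-0.2, -0.2, -0.1]
gripper_width: 40.7
gripper_force: 0.0
```

{"name": "apply_moves", "arguments": {
  "increments": [
    [-0.1, 0, 0, 0, 0, 0, 7],
    [-0.1, 0, 0, 0, 0, 0, 7],
    [-0.1, 0, 0, 0, 0, 0, 7],
    [-0.1, 0, 0, 0, 0, 0, 7],
    [-0.1, 0, 0, 0, 0, 0, 7]
  ]
}}

```text
time_s: 9.23
ee_pos: [510.5, -246.9, 238.1]
ee_rot: [180.0, -0.1, 144.7]
force: [-0.3, -0.5, -0.5]
gripper_width: 40.8
gripper_force: 0.0
```

{"name": "apply_moves", "arguments": {
  "increments": [
    [-0.1, 0, 0, 0, 0, 0, 7],
    [-0.1, 0, 0, 0, 0, 0, 7],
    [-0.1, 0, 0, 0, 0, 0, 7],
    [-0.1, 0, 0, 0, 0, 0, 7],
    [-0.1, 0, 0, 0, 0, 0, 7]
  ]
}}

```text
time_s: 9.65
ee_pos: [510.5, -246.9, 238.1]
ee_rot: [179.9, -0.1, 179.7]
force: [0.2, 0.0, -0.4]
gripper_width: 41.3
gripper_force: 0.0
```

```bash
cat > v.py <<'E'
from h import *
import sys
s=status.state();print(s["ee_pos"].round(1) if hasattr(s["ee_pos"],"round") else s["ee_pos"],s["ee_rot"],s["gripper_width"],s["qpos"])
for c in ["wrist","top","scene"]:
    f=cams.grab_frame(c); cv2.imwrite(f"pics/v_{c}_{sys.argv[1]}.png",np.ascontiguousarray(f["color"][:,:,::-1]))
    for q,z in [("vial_center",15),("tray",45)]:
        for d in finder.trace(q,c)[:2]:
            ys,xs=np.nonzero(d["pixels"])
            if len(xs)<4: continue
            P=np.array([onplane(f,x,y,z,c=="wrist")[:2] for x,y in zip(xs,ys)]).astype(np.float32)
            print(c,q,round(d["score"],2),np.round(d["rect"]),np.round(cv2.minAreaRect(P)[0],1),np.round(cv2.minAreaRect(P)[1],1),round(cv2.minAreaRect(P)[2],1))
E
python3 v.py 1
python3 - <<'E'
import cv2,numpy as np
a=cv2.imread("pics/v_wrist_1.png");b=cv2.imread("pics/v_scene_1.png")[130:290,250:410]
cv2.imwrite("pics/w6.png",np.hstack([a[:,106:406],cv2.resize(b,(384,384))]))
E
```

```text
[ 510.5 -246.9  238.1] [ 1.79942949e+02 -7.04636431e-02  1.79704402e+02] 41.278234321216445 [-2.69815821e+01  1.62053299e+01  8.59644850e+01  1.97661984e-02
  7.79187652e+01 -1.16690101e+02]
wrist vial_center 0.65 [246. 151.  16.  38.] [ 513.1 -247.6] [23.1 53.7] 89.7
wrist tray 0.67 [386. 126. 104. 120.] [528.5  54.5] [172.4 208.4] 13.8
top tray 0.92 [142. 159.  92.  83.] [529.7  55. ] [174.6 208.2] 14.2
scene vial_center 0.82 [305. 234.  22.  28.] [ 510.5 -248.7] [60.9 23.8] 6.5
scene tray 0.73 [309. 166.  53.  66.] [ 620.9 -228.8] [161.1  94.2] 12.5
scene tray 0.62 [139. 138. 110.  73.] [517.   52.9] [185.4 205.5] 14.3
```

View pics/w6.png

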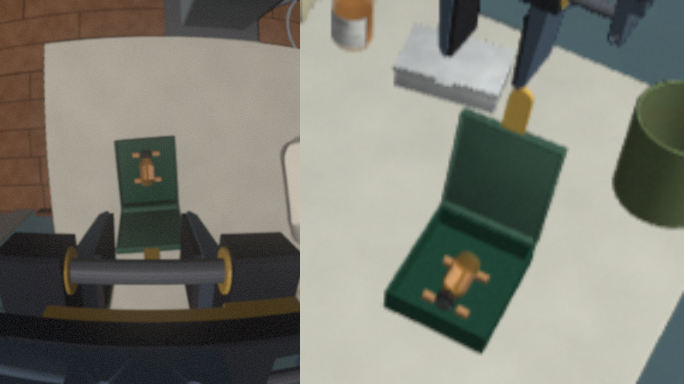

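Lid is open and released. The vial is at ≈(513,-247.5), found in the wrist view at ≈(254,170). The tray centre is ≈(529,55), yaw ≈14°. I'll go down over the vial and check.

{"name": "apply_moves", "arguments": {
  "increments": [
    [-0.1, 0.003, -0.0006, -0.04, 0, 0, 4.3],
    [-0.1, 0, 0, -0.04, 0, 0, 0],
    [-0.1, 0, 0, -0.04, 0, 0, 0],
    [-0.1, 0, 0, -0.04, 0, 0, 0],
    [-0.1, 0, 0, -0.03, 0, 0, 0]
  ]
}}

```text
time_s: 10.52
ee_pos: [512.4, -247.0, 45.7]
ee_rot: [179.9, -0.2, -176.4]
force: [-0.2, 0.3, 0.2]
gripper_width: 40.9
gripper_force: 0.0
```

{"name": "apply_moves", "arguments": {
  "increments": [
    [-0.1, 0, 0, -0.01, 0, 0, 0],
    [-0.1, 0, 0, 0, 0, 0, 0]
  ]
}}

```text
time_s: 10.68
ee_pos: [512.2, -246.9, 36.2]
ee_rot: [179.8, -0.3, -176.4]
force: [-0.3, -1.3, 1.1]
gripper_width: 41.4
gripper_force: 0.0
```

```bash
python3 v.py 2 | grep -v tray
python3 - <<'E'
import cv2,numpy as np
a=cv2.imread("pics/v_wrist_2.png")[100:292,160:352];b=cv2.imread("pics/v_scene_2.png")[170:290,260:380]
cv2.imwrite("pics/w7.png",np.hstack([cv2.resize(a,(400,400)),cv2.resize(b,(400,400))]))
E
```

```text
[ 512.2 -246.9   36.2] [ 179.82306356   -0.28893195 -176.37191463] 41.40973021508293 [-2.69009623e+01  2.59541489e+01  1.02352075e+02  7.15267198e-03
  5.20325329e+01 -1.20533019e+02]
wrist vial_center 0.98 [239. 180.  33.  68.] [ 512.5 -248.6] [55.6 23.3] 8.5
scene vial_center 0.74 [306. 233.  20.  29.] [ 508.6 -247.7] [58.6 20.4] 2.1
```

View pics/w7.png

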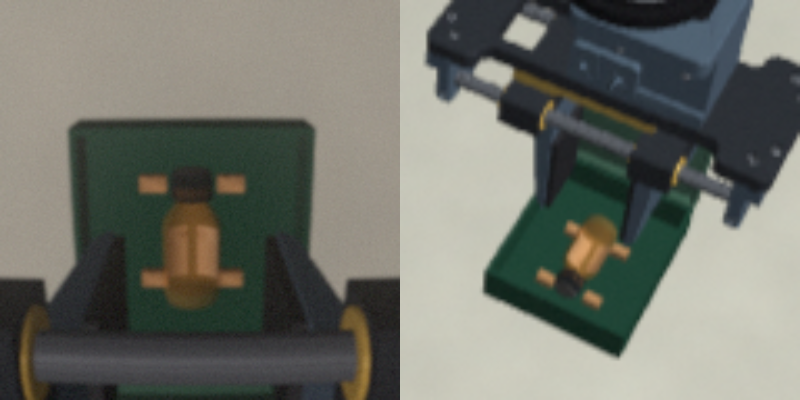

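Run:
```python
from h import *
f=cams.grab_frame("wrist")
for r in (175,193,270,288):
  for c in (152,232): print(r,c,onplane(f,160+c*.48,100+r*.48,9,True).round(1))
```

```text
175 152 [ 494.9 -265.4    9. ]
175 232 [ 493.  -235.6    9. ]
193 152 [ 501.9 -265.1    9. ]
193 232 [ 499.9 -235.1    9. ]
270 152 [ 533.2 -263.8    9. ]
270 232 [ 531.2 -232.5    9. ]
288 152 [ 541.  -263.5    9. ]
288 232 [ 538.9 -231.8    9. ]
```

The cork bars span x≈501–532, so the vial middle is at ≈516. I'll shift +4/-1.5 mm and go down slowly, watching the force.

{"name": "apply_moves", "arguments": {
  "increments": [
    [-0.1, 0.004, -0.0015, -0.015, 0, 0, 0],
    [-0.1, 0, 0, -0.012, 0, 0, 0],
    [-0.1, 0, 0, -0.008, 0, 0, 0],
    [-0.1, 0, 0, -0.002, 0, 0, 0],
    [-0.1, 0, 0, 0, 0, 0, 0]
  ]
}}

```text
time_s: 11.6
ee_pos: [517.4, -249.1, 1.2]
ee_rot: [180.0, -0.1, -176.4]
force: [-0.2, -0.9, 0.2]
gripper_width: 40.9
gripper_force: 0.0
```

Run:
```python
from h import *
f=cams.grab_frame("wrist")
a=np.ascontiguousarray(f["color"][:,:,::-1])[100:292,160:352]
g=cams.grab_frame("scene");b=np.ascontiguousarray(g["color"][:,:,::-1])[190:290,265:365]
cv2.imwrite("pics/w8.png",np.hstack([cv2.resize(a,(400,400)),cv2.resize(b,(400,400))]))
```

```text
(no output)
```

View pics/w8.png

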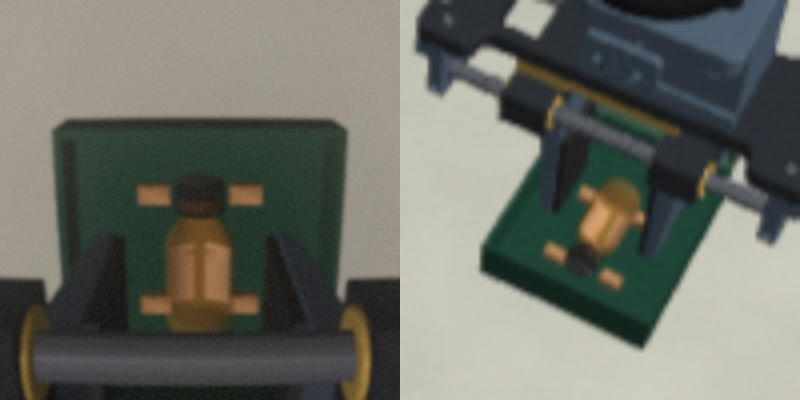

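Vial centred between the fingers, with the tips between the cork bars and still above them. Down in small steps.

{"name": "apply_moves", "arguments": {
  "increments": [
    [-0.1, 0, 0, -0.002, 0, 0, 0],
    [-0.1, 0, 0, -0.002, 0, 0, 0],
    [-0.1, 0, 0, -0.001, 0, 0, 0],
    [-0.1, 0, 0, -0.001, 0, 0, 0],
    [-0.1, 0, 0, 0, 0, 0, 0]
  ]
}}

```text
time_s: 12.12
ee_pos: [517.8, -249.2, -4.4]
ee_rot: [180.0, -0.0, -176.4]
force: [0.2, -0.1, 0.5]
gripper_width: 41.2
gripper_force: 0.0
```

{"name": "apply_moves", "arguments": {
  "increments": [
    [-0.1, 0, 0, -0.001, 0, 0, 0],
    [-0.1, 0, 0, -0.001, 0, 0, 0],
    [-0.1, 0, 0, 0, 0, 0, 0]
  ]
}}

```text
time_s: 12.37
ee_pos: [517.8, -249.2, -6.5]
ee_rot: [180.0, -0.0, -176.3]
force: [-0.6, 0.1, 0.4]
gripper_width: 41.1
gripper_force: 0.0
```

{"name": "apply_moves", "arguments": {
  "increments": [
    [-0.1, -0.001, 0, -0.001, 0, 0, 0],
    [-0.1, 0, 0, -0.001, 0, 0, 0],
    [-0.1, 0, 0, 0, 0, 0, 0]
  ]
}}

```text
time_s: 12.62
ee_pos: [516.7, -249.2, -8.6]
ee_rot: [180.0, -0.0, -176.4]
force: [-0.3, -0.4, -0.4]
gripper_width: 41.1
gripper_force: 0.0
```

{"name": "apply_moves", "arguments": {
  "increments": [
    [-0.1, 0, 0, -0.001, 0, 0, 0],
    [-0.1, 0, 0, -0.001, 0, 0, 0],
    [-0.1, 0, 0, 0, 0, 0, 0]
  ]
}}

```text
time_s: 12.87
ee_pos: [516.8, -249.2, -10.5]
ee_rot: [180.0, -0.0, -176.3]
force: [-0.1, 0.1, 0.1]
gripper_width: 41.2
gripper_force: 0.0
```

{"name": "apply_moves", "arguments": {
  "increments": [
    [-0.6, 0, 0, 0, 0, 0, 0],
    [-0.8, 0, 0, 0, 0, 0, 0],
    [-0.8, 0, 0, 0, 0, 0, 0],
    [-0.8, 0, 0, 0, 0, 0, 0],
    [-0.8, 0, 0, 0, 0, 0, 0]
  ],
  "newtons": 12
}}

```text
time_s: 13.28
ee_pos: [516.8, -248.7, -10.2]
ee_rot: [179.9, -0.0, -176.4]
force: [-0.0, 2.7, 1.8]
gripper_width: 22.0
gripper_force: 12.0
```

{"name": "apply_moves", "arguments": {
  "increments": [
    [-0.8, 0, 0, 0, 0, 0, 0],
    [-0.8, 0, 0, 0.003, 0, 0, 0],
    [-0.8, 0, 0, 0.004, 0, 0, 0],
    [-0.8, 0, 0, 0, 0, 0, 0]
  ]
}}

```text
time_s: 13.62
ee_pos: [517.6, -250.0, -2.4]
ee_rot: [-179.9, 0.1, -176.3]
force: [-0.8, -0.5, -0.2]
gripper_width: 21.8
gripper_force: 12.0
```

Gripped at 22 mm. I'll lift and carry it slowly.

{"name": "apply_moves", "arguments": {
  "increments": [
    [-0.8, 0, 0, 0.008, 0, 0, 0],
    [-0.8, 0, 0, 0.015, 0, 0, 0],
    [-0.8, 0, 0, 0.02, 0, 0, 0],
    [-0.8, 0, 0, 0.02, 0, 0, 0],
    [-0.8, 0, 0, 0.02, 0, 0, 0]
  ]
}}

```text
time_s: 14.03
ee_pos: [516.8, -249.5, 81.0]
ee_rot: [-180.0, 0.0, -176.3]
force: [-0.0, -0.5, -0.7]
gripper_width: 21.6
gripper_force: 12.0
```

{"name": "apply_moves", "arguments": {
  "increments": [
    [-0.8, 0, 0.005, 0.01, 0, 0, 0],
    [-0.8, 0, 0.015, 0, 0, 0, 0],
    [-0.8, 0.002, 0.02, 0, 0, 0, 0],
    [-0.8, 0.002, 0.025, 0, 0, 0, 0],
    [-0.8, 0.002, 0.025, 0, 0, 0, 0]
  ]
}}

```text
time_s: 14.45
ee_pos: [521.7, -157.2, 88.5]
ee_rot: [179.9, -0.1, -176.4]
force: [0.4, -0.7, 0.2]
gripper_width: 21.8
gripper_force: 12.0
```

{"name": "apply_moves", "arguments": {
  "increments": [
    [-0.8, 0.002, 0.025, 0, 0, 0, 0],
    [-0.8, 0.002, 0.025, 0, 0, 0, 0],
    [-0.8, 0.002, 0.025, 0, 0, 0, 0],
    [-0.8, 0, 0.025, 0, 0, 0, 0],
    [-0.8, 0, 0.025, 0, 0, 0, 0]
  ]
}}

```text
time_s: 14.87
ee_pos: [527.4, -31.9, 88.4]
ee_rot: [180.0, -0.1, -176.3]
force: [0.2, -0.2, 0.0]
gripper_width: 21.8
gripper_force: 12.0
```

{"name": "apply_moves", "arguments": {
  "increments": [
    [-0.8, 0, 0.025, 0, 0, 0, 0],
    [-0.8, 0, 0.025, 0, 0, 0, 0],
    [-0.8, 0, 0.025, 0, 0, 0, 0],
    [-0.8, 0, 0.015, 0, 0, 0, 0],
    [-0.8, 0, 0, 0, 0, 0, 0]
  ]
}}

```text
time_s: 15.28
ee_pos: [527.3, 59.2, 88.5]
ee_rot: [179.9, -0.1, -176.1]
force: [0.6, 0.3, -0.8]
gripper_width: 21.6
gripper_force: 12.0
```

```bash
python3 v.py 3
python3 - <<'E'
import cv2,numpy as np
a=cv2.imread("pics/v_wrist_3.png")[60:320,106:406];b=cv2.imread("pics/v_scene_3.png")[60:300,120:400]
cv2.imwrite("pics/w9.png",np.hstack([cv2.resize(a,(400,400)),cv2.resize(b,(400,400))]))
E
```

```text
[527.3  59.2  88.5] [ 1.79927079e+02 -1.41984034e-01 -1.76148166e+02] 21.600975084539648 [ 5.11066981e+00  1.95276008e+01  1.04044314e+02  9.10944306e-02
  5.65684662e+01 -8.87913548e+01]
wrist vial_center 0.86 [239. 191.  36.  72.] [557.6  61.2] [72. 34.] 3.8
wrist tray 0.83 [123.  91. 247. 205.] [527.6  57. ] [172.8 205.5] 14.4
wrist tray 0.24 [  1. 213.  28.  33.] [ 570.7 -217.9] [27.9 75.6] 33.2
top tray 0.59 [176. 161.  57.  81.] [535.2  29.5] [172.2 152.5] 13.3
scene tray 0.63 [140. 139. 110.  75.] [516.2  54. ] [186.3 205.1] 15.1
```

View pics/w9.png

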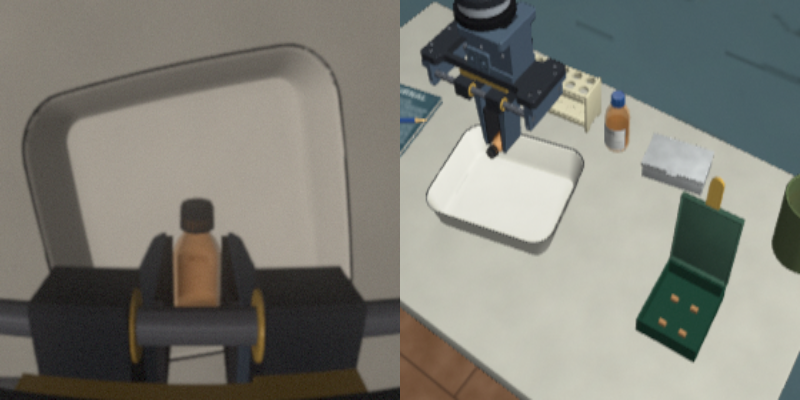

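Vial held above the tray centre, with the lid open in the background. I'll lower to just above the tray floor, then step down.

{"name": "apply_moves", "arguments": {
  "increments": [
    [-0.8, 0, -0.002, -0.02, 0, 0, 0],
    [-0.8, 0, 0, -0.03, 0, 0, 0],
    [-0.8, 0, 0, -0.025, 0, 0, 0],
    [-0.8, 0, 0, -0.013, 0, 0, 0],
    [-0.8, 0, 0, -0.004, 0, 0, 0]
  ]
}}

```text
time_s: 16.15
ee_pos: [527.0, 53.1, -4.7]
ee_rot: [-180.0, -0.3, -176.4]
force: [-0.3, -0.6, -1.0]
gripper_width: 21.8
gripper_force: 12.0
```

{"name": "apply_moves", "arguments": {
  "increments": [
    [-0.8, 0, 0, -0.001, 0, 0, 0],
    [-0.8, 0, 0, -0.001, 0, 0, 0],
    [-0.8, 0, 0, -0.001, 0, 0, 0],
    [-0.8, 0, 0, 0, 0, 0, 0]
  ]
}}

```text
time_s: 16.48
ee_pos: [529.7, 53.7, -4.4]
ee_rot: [180.0, 0.1, -176.4]
force: [-0.8, 0.3, -0.4]
gripper_width: 21.5
gripper_force: 12.0
```

{"name": "apply_moves", "arguments": {
  "increments": [
    [-0.8, 0, 0, -0.001, 0, 0, 0],
    [-0.8, 0, 0, -0.001, 0, 0, 0],
    [-0.8, 0, 0, -0.001, 0, 0, 0],
    [-0.8, 0, 0, 0, 0, 0, 0]
  ]
}}

```text
time_s: 16.82
ee_pos: [528.9, 53.7, -8.3]
ee_rot: [180.0, 0.0, -176.3]
force: [0.1, -0.4, 0.6]
gripper_width: 21.7
gripper_force: 12.0
```

{"name": "apply_moves", "arguments": {
  "increments": [
    [-0.8, 0, 0, -0.001, 0, 0, 0],
    [-0.8, 0, 0, 0, 0, 0, 0]
  ]
}}

```text
time_s: 16.98
ee_pos: [528.8, 53.7, -9.5]
ee_rot: [180.0, -0.0, -176.3]
force: [0.8, -1.3, 0.5]
gripper_width: 21.6
gripper_force: 12.0
```

{"name": "apply_moves", "arguments": {
  "increments": [
    [-0.8, 0, 0, -0.001, 0, 0, 0],
    [-0.8, 0, 0, 0, 0, 0, 0]
  ]
}}

```text
time_s: 17.15
ee_pos: [529.0, 53.7, -9.9]
ee_rot: [180.0, 0.0, -176.3]
force: [-0.7, 0.2, 3.1]
gripper_width: 21.7
gripper_force: 12.0
```

{"name": "apply_moves", "arguments": {
  "increments": [
    [-0.8, 0, 0, -0.0005, 0, 0, 0],
    [-0.8, 0, 0, 0, 0, 0, 0]
  ]
}}

```text
time_s: 17.32
ee_pos: [529.0, 53.7, -9.9]
ee_rot: [180.0, 0.0, -176.3]
force: [-2.1, -0.0, 8.3]
gripper_width: 21.6
gripper_force: 12.0
```

Contact with the tray floor, as expected at TCP z≈-10. I'll open slowly and rise.

{"name": "apply_moves", "arguments": {
  "increments": [
    [-0.48, 0, 0, 0.0005, 0, 0, 0],
    [-0.4, 0, 0, 0, 0, 0, 0],
    [-0.3, 0, 0, 0, 0, 0, 0],
    [-0.2, 0, 0, 0, 0, 0, 0],
    [-0.1, 0, 0, 0, 0, 0, 0]
  ]
}}

```text
time_s: 17.73
ee_pos: [528.8, 53.7, -10.5]
ee_rot: [180.0, -0.0, -176.3]
force: [0.5, -0.2, -0.6]
gripper_width: 39.6
gripper_force: 0.0
```

{"name": "apply_moves", "arguments": {
  "increments": [
    [-0.1, 0, 0, 0, 0, 0, 0],
    [-0.1, 0, 0, 0.01, 0, 0, 0],
    [-0.1, 0, 0, 0.03, 0, 0, 0],
    [-0.1, 0, 0, 0.04, 0, 0, 0],
    [-0.1, 0, 0, 0.04, 0, 0, 0]
  ]
}}

```text
time_s: 18.15
ee_pos: [528.0, 53.6, 111.0]
ee_rot: [180.0, -0.1, -176.3]
force: [1.3, -0.3, 1.0]
gripper_width: 41.0
gripper_force: 0.0
```

{"name": "apply_moves", "arguments": {
  "increments": [
    [-0.1, 0, 0, 0.04, 0, 0, 0],
    [-0.1, 0, 0, 0.02, 0, 0, 0],
    [-0.1, 0, 0, 0, 0, 0, 0],
    [-0.1, 0, 0, 0, 0, 0, 0],
    [-0.1, 0, 0, 0, 0, 0, 0]
  ]
}}

```text
time_s: 18.57
ee_pos: [527.9, 53.6, 168.9]
ee_rot: [180.0, -0.1, -176.3]
force: [-1.0, 0.9, -0.2]
gripper_width: 41.2
gripper_force: 0.0
```

```bash
python3 v.py 4; sleep 0; python3 v.py 5 | grep vial
python3 - <<'E'
from h import *
b=cv2.imread("pics/v_scene_5.png")[100:300,120:380]; cv2.imwrite("pics/w10.png",cv2.resize(b,(780,600)))
E
```

```text
[527.9  53.6 168.9] [ 1.79996069e+02 -1.08111538e-01 -1.76349251e+02] 41.206710809249905 [ 4.55301377e+00  1.53075713e+01  9.74010304e+01  6.10128542e-03
  6.73994347e+01 -8.91000816e+01]
wrist vial_center 0.56 [246. 153.  20.  45.] [524.8  53.2] [52.6 20.5] 4.0
wrist vial_center 0.35 [  0. 194.  69.  50.] [ 610.5 -302.5] [ 58.7 198.5] 29.3
top vial_center 0.65 [187. 198.  14.  16.] [516.4  50.2] [32.6 17.5] 0.5
top tray 0.76 [166. 160.  70.  85.] [529.8  41.2] [169.3 177.8] 13.3
scene tray 0.69 [140. 135. 108.  77.] [518.   54.4] [187.7 206.1] 14.7
wrist vial_center 0.98 [248. 151.  16.  46.] [524.7  53.3] [52.5 20.6] 3.6
top vial_center 0.4 [186. 198.  12.  17.] [517.4  51.6] [17.1 33.4] 76.5
scene vial_center 0.71 [188. 168.  17.  22.] [521.3  51.1] [58.9 25.7] 1.6
```

View pics/w10.png

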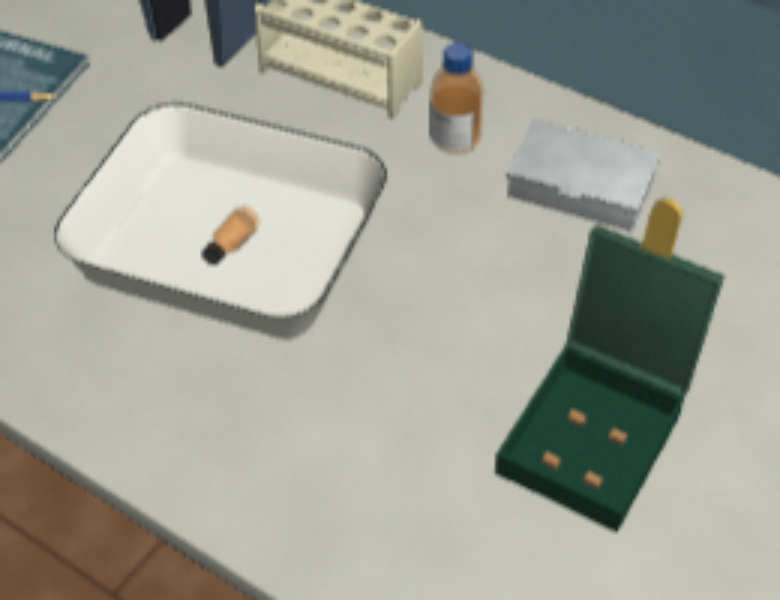

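The vial lies at rest on the tray floor at ≈(230,235), the lid stands open, and the gripper is clear.

```bash
python3 -c "
from workcell import env
print(env.job_done())"
```

```text
the job is handed in; nothing more can be done
None
```

The job is handed in: the lid is open and staying open by itself, and the vial lies at rest on its side in the tray, not dropped; the hand-in call returned no verdict.

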